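# Hold the filling funnel over a sweet jar on the scale

### The arm

A 7-joint arm with a two-finger parallel gripper is mounted at the origin on the work surface. World frame = base frame: x ahead of the robot, y to its left, z up, the work surface at z = 0. Lengths are in mm, angles in rad, forces in N, time in s.
With the tool pointing down it reaches from about 400 to 875 mm from the base axis. Payload 4.4 kg.
Tool frame: the origin (TCP) lies at the very end of the fingers, on their centre line; the grasp point (between the pads) lies 19 mm behind it; z points along the fingers, y is the direction in which the jaws open and shut (so a half turn about z gives the same grasp; the last joint's range is limited). The gripper opens to 85 mm and grips with 20 to 120 N. Pads are 22 mm wide; open, the fingers measure 114 mm over their backs; the gripper's body (76 mm by 85 mm) begins 54 mm behind the grasp point. The pads swing forward as they close: fully open they stand 13 mm farther back than shut.
Start: joints at [1.075, 0.628, 0.038, 1.517, -0.027, 0.996, -0.02], TCP at [270.876, -590.884, 231.313] pointing down, gripper open.
Joint ranges: [-3.06, 3.06], [-0.37, 2.12], [-1.25, 1.32], [0.18, 2.47], [-1.1, 4.24], [0.23, 1.98], [-2.94, 2.94]. Speed limits (rad/s): [2.57, 2.57, 3.14, 3.14, 3.14, 3.14, 3.14].

### API

Orientations are given as [roll, pitch, yaw] about the fixed x, y, z axes, in that order (R = Rz(yaw) Ry(pitch) Rx(roll)).
In Python, from cell import ctrl gives the robot as it stands.
- The arm moves only by the shell command python3 -m crank 'ROWS' [OPENING]. ROWS is JSON, a list that holds one entry, the list of rows, each a list of 6 numbers: the shift along the tool's x, y, z in units of 30 mm (1.0 is 30 mm), then the turn, a rotation vector about the tool's x, y, z in units of 6 degrees (1.0 is 6 degrees). In form: [[[tx, ty, tz, rx, ry, rz], ...]]. A call has 1 to 12 rows; each row shifts and turns the pose as measured when the row begins, along the tool's axes as they then stand; what a row does not reach is not made up. A row lasts 1/12 s, in which the tool goes at most 41.7 mm and 7.16 degrees, less where a joint would pass 70% of its speed; a pose out of reach is approached as far as the arm can. A call is refused whole if a number of a shift passes 1 or a number of a turn 1, either way. A call with a gripper value outside its range is refused whole. OPENING is the gripper command: -1 is fully open, 1 is shut, values between are in proportion, set as the call begins (- or left out, the last holds). The fingers move at their own pace and stop on an object; the grip force is fixed at half the most. Time passes only in rows, so rows that do not move let the fingers close. It gives the time, the measured TCP pose, the force and the opening at its end, in the units of the state.
- ctrl.read_state(): the state, without advancing time (a new reading comes with each control period).
- ctrl.get_image(name): name is "scene" or "top"; returns a dict with "color" (400x640x3 uint8, red, green, blue), "depth" (400x640 float32, mm along the optical axis (not along the pixel's ray), 0 where there is no reading), "camera_matrix" (3x3 intrinsics, pixels), "k1" (the pictures are not rectified: a ray, as slopes to the right and down, at radius r is drawn at 1 + k1 r^2 times it, then the intrinsics apply), "R" (3x3) and "t" (3): a world point X has camera coordinates R X + t. Camera axes: x right, y down, z forward; pixel columns grow to the right and rows downward; lengths in mm; the calibration is good to about 2 mm. A picture is of the moment at which its call begins.
- ctrl.finish_job(): hands the job in, once; it reports no verdict.
Trained networks look in a picture, given as the dict that the camera call returned (one of the last four; its "shot" number tells which), for a name from the list of things; names that differ only in an ending like _2 or _b are one class to them, and where a whole thing is asked for, a point or a joint stands for the part that bears it (a point fixed in the world has none). Each returns a list of dicts, best first, with "conf" (0 to 1); they miss things now and then, are a little off and sometimes report something else, mostly with a low value. They report only what shows in the picture. A call takes as long as a camera call. They do not tell look-alikes from the thing itself.
- ctrl.search_frame(query, picture): "extent" ([centre column, centre row, width, height] in pixels, round what is visible of it).
The state is a dict: "clock": time; "qpos": joint angles; "qd": joint speeds; "tau": joint torques, N m; "eef_pos": TCP position; "tool_rot": TCP orientation; "force": force on the tool from outside, world axes, zero at the start; "torque": the same for the moment, N m; "width": finger opening in mm.
Only numpy, scipy, OpenCV 4.12 (cv2) and the standard library are available. Lean on these libraries where they do the work, as an engineer would, in place of code of your own. Each camera call takes 0.05 s, during which the arm holds its last target. There are 200 camera calls.

### The job

Get the empty jar on the scale ready for filling by weight: lift off its lid and set it down, knob up and without dropping it, flat in the steel tray. Then pick up the funnel, carry it over without disturbing the full sweet jars in between, and stop with its outlet centred about a finger's width (15 mm) above the open jar's mouth, funnel upright. Finish while holding it there steadily, with neither funnel nor gripper touching the jar or the scale, so that the weight reads true.

Things in the scene. Friction and masses are not known exactly. Their poses are not given: they have to be found in the camera images.
- lid_knob (a point): Grip point of the jar's lid: centre of its round wooden knob (30 mm diameter, 24 mm tall, on a short 18 mm neck). The lid lies loose on the jar: a bamboo disc 110 mm across and 8 mm thick with a black locating plug below it (82 mm across, 9 mm deep) that sits in the jar's mouth with 5 mm play all round. The point is 34 mm above the lid's underside (the bottom of the plug), 17 mm above the disc's top and 12 mm below the top of the knob. z is up when the lid lies knob up.
- lid: The same lid, weighing about 110 g; its origin is the centre of the plug's underside, z up through the knob. Lying flat in the tray, the origin is 4 mm above the tray's origin.
- jar_mouth (a point): Centre of the open jar's mouth, level with the top of its rim. The jar is an empty upright clear glass jar with a 10 mm steel band at the rim: 104 mm outside at the band, mouth 92 mm wide inside, 110 mm tall, about 0.4 kg, standing loose on the weighing scale. z is up.
- jar: The same jar; origin at the centre of its underside, z up.
- scale: White counter weighing scale with a square steel platform (146 x 146 mm), fixed to the counter. Origin on the counter below the platform's centre; the platform's top, where the jar stands, is 46 mm above it. Its 200 x 150 mm housing reaches 125 mm towards its own -x (the display) and 75 mm to +x.
- lid_tray: Shallow square steel tray for the lid, fixed to the counter, 160 x 160 mm outside, walls 4 mm thick and 14 mm tall, floor 4 mm thick. Origin on the counter under its centre, sides along its x and y.
- funnel_grip (a point): Grip point of the filling funnel: in the middle of its flat red side handle, which is an upright bar 14 mm thick (along the funnel's y), 24 mm tall and about 62 mm long (along its x), standing out from the funnel's rim. The handle's middle height is 62 mm above the outlet. The funnel's axis lies 97 mm from this point along the funnel's +x; the handle points to its -x. z is up when the funnel stands upright.
- funnel_outlet (a point): Lower end of the steel funnel's neck, at the centre of the outlet (58 mm outside diameter, level with the counter when the funnel stands there). Axes as the grip point: the grip lies at -97 mm in x and +62 mm in z from here. The funnel is 76 mm tall and 126 mm across at its top rim, and weighs about 130 g. At the start it stands upright on its neck on the counter.
- funnel: The same funnel; its origin is the outlet's centre.
- sweets_red_mid (a point): Full, closed jar of red sweets with a flat aluminium lid, 74 mm across, 106 mm tall, about 0.35 kg, standing on the counter beside the scale, to be left alone. The point is its centre, 53 mm above the counter; z is up.
- sweets_yellow_mid (a point): Full, closed jar of yellow sweets with a flat aluminium lid, 74 mm across, 106 mm tall, about 0.35 kg, standing on the counter beside the scale, to be left alone. The point is its centre, 53 mm above the counter; z is up.
- sweets_green_mid (a point): Full, closed jar of green sweets with a flat aluminium lid, 74 mm across, 106 mm tall, about 0.35 kg, standing on the counter beside the scale, to be left alone. The point is its centre, 53 mm above the counter; z is up.
- sweets_purple_mid (a point): Full, closed jar of purple and blue sweets with a flat aluminium lid, 74 mm across, 106 mm tall, about 0.35 kg, standing on the counter beside the scale, to be left alone. The point is its centre, 53 mm above the counter; z is up.
Not all that is in view belongs to the job. What is shaped like the funnel but blue is not meant. There is more than one size of the lid; the job needs the larger.

How it is judged (in metres and radians):
On the way, in this order (a step that is already met when the one before it is completed fails the run):
1. the lid is lifted clear of the jar (z of lid in the frame of jar_mouth above 0.008 m and contact force between lid and jar below 0.05 N and contact force between lid and the fingers above 0.5 N), for 0.1 s.
2. the lid lies flat in the steel tray, knob up, let go (horizontal distance between lid and lid_tray below 0.035 m and z of lid in the frame of lid_tray below 0.012 m and angle between lid's own z axis and vertical below 0.1 rad and contact force between lid and the fingers below 0.05 N), for 0.2 s.
3. the funnel is lifted off the counter in the gripper (height (world z) of funnel_outlet above 0.03 m and contact force between funnel and the fingers above 0.5 N), for 0.2 s.
At the end, for the whole second after the job is handed in: Gripper holds the funnel still and upright (8 deg), outlet 4-30 mm above the jar's rim, within 12 mm of centre; funnel and robot touch neither jar nor scale; lid flat in tray (within 35 mm), released; jar upright on the platform (within 45 mm); sweet jars upright, moved under 30 mm (all of step 2 and horizontal distance between funnel_outlet and jar_mouth below 0.012 m and z of funnel_outlet in the frame of jar_mouth between 0.004 and 0.03 m and angle between funnel's own z axis and vertical below 0.14 rad and linear speed of funnel below 0.03 m/s and contact force between funnel and the fingers above 0.5 N and contact force between each of funnel, the fingers, the arm and jar below 0.05 N and contact force between each of funnel, the fingers, the arm and scale below 0.05 N and contact force between funnel and lid below 0.05 N and horizontal distance between jar and scale below 0.045 m and z of jar in the frame of scale above 0.04 m and angle between jar's own z axis and vertical below 0.05 rad and distance of each of sweets_red_mid, sweets_yellow_mid, sweets_green_mid, sweets_purple_mid from where it was at the start of the episode below 0.03 m and angle between each of sweets_red_mid, sweets_yellow_mid, sweets_green_mid, sweets_purple_mid's own z axis and vertical below 0.1 rad); the arm keeps its last pose, push and grip.
It fails at once if a full sweet jar is pushed more than 30 mm or tipped (distance of any of sweets_red_mid, sweets_yellow_mid, sweets_green_mid, sweets_purple_mid from where it was at the start of the episode above 0.03 m or angle between any of sweets_red_mid, sweets_yellow_mid, sweets_green_mid, sweets_purple_mid's own z axis and vertical above 0.25 rad).
It fails at once if the jar on the scale is tipped or pushed more than 30 mm (angle between jar's own z axis and vertical above 0.25 rad or distance of jar from where it was at the start of the episode above 0.03 m).
It fails at once if the lid is dropped (falls freely from more than about 25 mm) (linear speed of lid above 0.7 m/s and contact force between lid and the fingers below 0.05 N).
It also fails if it takes over 67 s, if anything falls off the work surface, if the arm or the gripper's body presses on something with over 40 N, if the wrist force passes 120 N, or if a joint passes its speed limit or range.

## Working session

There is one attempt and no reset: what is moved stays moved. The work goes in short steps, Python scripts to look and compute and a shell command to move; the robot and the scene stay as the last step left them, time stands still between calls to the robot, and variables do not carry over. Pictures are saved under pics/ and viewed, about 8 in all and at most 12, crops included, and the job is handed in when it is done.

```bash
ls; mkdir -p pics; cat > h.py <<'E'
import numpy as np, cv2
from cell import ctrl
from scipy.spatial.transform import Rotation as Ro
def px2w(im,u,v,d=None,z=None):
    K=im["camera_matrix"];k1=im["k1"]
    x=(u-K[0][2])/K[0][0];y=(v-K[1][2])/K[1][1];a,b=x,y
    for _ in range(10):
        f=1+k1*(a*a+b*b);a,b=x/f,y/f
    ray=np.array([a,b,1.0]);R=np.array(im["R"]);t=np.array(im["t"])
    if d is None:
        c=-R.T@t;w=R.T@ray;return c+w*(z-c[2])/w[2]
    return R.T@(ray*d-t)
def cloud(im):
    h,w=im["depth"].shape;u,v=np.meshgrid(np.arange(w),np.arange(h));K=im["camera_matrix"];k1=im["k1"]
    x=(u-K[0][2])/K[0][0];y=(v-K[1][2])/K[1][1];a,b=x,y
    for _ in range(10):
        f=1+k1*(a*a+b*b);a,b=x/f,y/f
    P=np.stack([a,b,np.ones_like(a)],-1)*im["depth"][...,None]
    return (P-np.array(im["t"]))@np.array(im["R"])
def save(im,n): cv2.imwrite(f"pics/{n}.png",im["color"][...,::-1])
E
python3 - <<'E'
from h import *
for n in("top","scene"):
    im=ctrl.get_image(n);save(im,n+"0");np.savez(n+"0",**{k:v for k,v in im.items()})
    P=cloud(im)
    for q in["lid","lid_knob","jar","scale","lid_tray","funnel","funnel_grip","sweets_red_mid","sweets_yellow_mid","sweets_green_mid","sweets_purple_mid"]:
        for r in ctrl.search_frame(q,im)[:3]:
            e=r["extent"];u,v=int(e[0]),int(e[1])
            print(n,q,round(r["conf"],2),np.round(e),np.round(P[v,u]))
s=ctrl.read_state();print(s)
E
```

```text
pics
top lid 0.79 [308. 174.  23.  22.] [736. -21.  33.]
top lid 0.77 [296. 215.  38.  38.] [567.  -0. 196.]
top lid 0.46 [402. 238.  39.  52.] [ 518. -342.   30.]
top lid_knob 0.68 [309. 171.  25.  22.] [743. -24.  32.]
top lid_knob 0.59 [296. 215.  36.  38.] [571.   3. 192.]
top scale 0.6 [300. 227.  48.  60.] [535. -11. 167.]
top lid_tray 0.58 [200. 221.  59.  53.] [568. 355.  -1.]
top funnel 0.95 [466. 232.  44.  53.] [ 537. -566.   30.]
top funnel 0.64 [404. 236.  33.  59.] [ 525. -353.   29.]
top funnel_grip 0.95 [403. 235.  37.  56.] [ 531. -353.   -3.]
top funnel_grip 0.94 [465. 232.  35.  60.] [ 541. -560.   28.]
top sweets_yellow_mid 0.75 [245. 202.  23.  31.] [623. 174. 106.]
top sweets_green_mid 0.87 [352. 247.  19.  24.] [ 480. -172.  105.]
scene lid 0.82 [352. 185.  38.  24.] [584.   2. 176.]
scene lid 0.73 [371. 273.  31.  23.] [758. -24.  15.]
scene lid_knob 0.93 [369. 272.  29.  22.] [756. -29.  15.]
scene lid_knob 0.9 [350. 187.  40.  28.] [577.   3. 164.]
scene lid_knob 0.64 [348. 213.  34.  35.] [617. -20. 110.]
scene jar 0.58 [349. 211.  38.  35.] [1387. -439.  8
[... 757 characters left out ...]
160.  75.]
{'clock': 1.2, 'qpos': array([ 1.07523692,  0.62840545,  0.03844989,  1.51737671, -0.02699816,
        0.99628411, -0.01999108]), 'qd': array([ 5.49672127e-04,  7.41546364e-04,  7.56793308e-05,  1.08280970e-03,
        1.21801666e-03, -1.98217062e-03, -2.55681704e-03]), 'tau': array([-1.00218356e-03, -5.63280487e+01,  1.22495938e+00, -1.93776584e+01,
        1.08264320e-02,  1.71359923e-03,  2.05821173e-07]), 'eef_pos': array([ 270.88831556, -590.89745322,  231.31643591]), 'tool_rot': array([ 3.14155065e+00, -6.51581163e-05,  4.29785383e-01]), 'force': array([-0.10997842,  0.19095059,  0.5101064 ]), 'torque': array([0.04370109, 0.02532103, 0.0020295 ]), 'width': 85.69350609053919}
```

View images.

```bash
python3 - <<'E'
import cv2
a=cv2.imread("pics/top0.png");b=cv2.imread("pics/scene0.png")
cv2.imwrite("pics/top0c.png",cv2.resize(a[130:300,150:520],None,fx=2.16,fy=2.16,interpolation=cv2.INTER_CUBIC))
cv2.imwrite("pics/scene0c.png",cv2.resize(b[130:330,90:490],None,fx=2,fy=2,interpolation=cv2.INTER_CUBIC))
E
```

```text
(no output)
```

View pics/top0c.png

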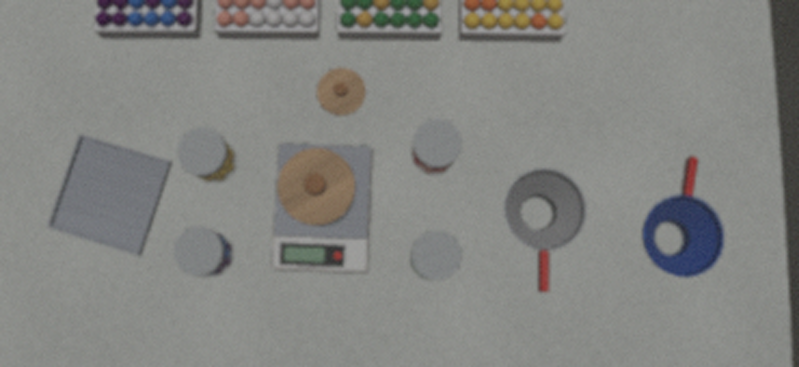

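View pics/scene0c.png

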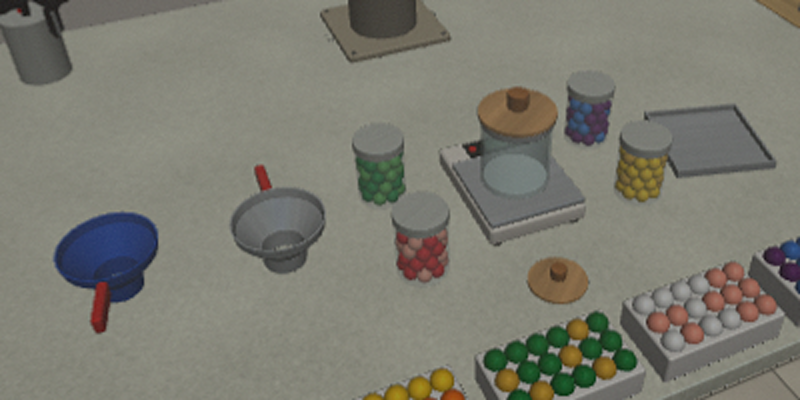

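```bash
python3 - <<'E'
from h import *
for n in("top","scene"):
    im=dict(np.load(n+"0.npz"));P=cloud(im);C=im["color"].astype(int)
    k=im["depth"]>0
    def box(x,y,r,z0,z1):
        return k&(np.hypot(P[...,0]-x,P[...,1]-y)<r)&(P[...,2]>z0)&(P[...,2]<z1)
    def circ(m,nm):
        q=P[m]; h=cv2.minEnclosingCircle(q[:,:2].astype(np.float32)); print(n,nm,len(q),"med",np.round(np.median(q,0)),"mean",np.round(q.mean(0)),"circ",np.round(h[0]),round(h[1]))
    circ(box(570,0,90,155,172),"disc");circ(box(570,0,90,180,205),"knob")
    circ(box(535,-345,110,66,85),"funnelrim")
    for nm,x,y in(("red",660,-185),("yel",640,165),("gre",490,-175),("pur",480,160)): circ(box(x,y,75,97,115),nm)
    red=(C[...,0]>C[...,1]+60)&(C[...,0]>C[...,2]+60)
    m=red&box(470,-350,110,30,90); circ(m,"handle")
    q=P[m][:,:2]; 
    if len(q)>5: print(cv2.fitLine(q.astype(np.float32),cv2.DIST_L2,0,.01,.01).ravel())
    if n=="top":
        v,u=np.nonzero(red); s=(u>385)&(u<420)&(v>230)&(v<275)
        W=np.array([px2w(im,a,b,z=74) for a,b in zip(u[s],v[s])]);print("handle px",W.mean(0),np.ptp(W,0),cv2.fitLine(W[:,:2].astype(np.float32),cv2.DIST_L2,0,.01,.01).ravel())
        c=np.array([px2w(im,150+a/2.162,130+b/2.162,z=z) for (a,b),z in zip([(80,137),(170,161),(140,254),(51,227)],[14]*4)]);print(np.round(c),c.mean(0),np.degrees([np.arctan2(*(c[i]-c[(i+1)%4])[1::-1]) for i in range(4)]))
        print("lid by px",px2w(im,296.2,216,z=164),"knob",px2w(im,150+316/2.162,130+184/2.162,z=193))
        print("funnel rim px",px2w(im,150+545/2.162,130+209/2.162,z=76))
        print("scale housing px",[np.round(px2w(im,150+a/2.162,130+b/2.162,z=44)) for a,b in((277,143),(373,147),(368,271),(274,268))])
E
```

```text
top disc 921 med [567.   3. 164.] mean [568.   3. 164.] circ [569.   4.] 55
top knob 82 med [568.   3. 192.] mean [568.   3. 192.] circ [568.   3.] 15
top funnelrim 260 med [ 509. -339.   73.] mean [ 521. -343.   73.] circ [ 519. -339.] 92
top red 408 med [ 643. -171.  106.] mean [ 643. -171.  106.] circ [ 644. -171.] 37
top yel 391 med [626. 180. 106.] mean [626. 180. 106.] circ [627. 181.] 37
top gre 428 med [ 476. -169.  106.] mean [ 476. -170.  106.] circ [ 476. -170.] 37
top pur 422 med [478. 177. 105.] mean [478. 178. 105.] circ [477. 179.] 38
top handle 33 med [ 457. -334.   74.] mean [ 458. -334.   74.] circ [ 457. -334.] 26
[ 9.9972981e-01 -2.3244441e-02  4.5752274e+02 -3.3408563e+02]
handle px [ 456.92624094 -334.05761073   74.        ] [51.4835639  4.0574521  0.       ] [ 9.9987286e-01 -1.5945373e-02  4.5692624e+02 -3.3405762e+02]
[[664. 404.  14.]
 [626. 252.  14.]
 [475. 293.  14.]
 [516. 442.  14.]] [569.98706852 347.52878513  14.        ] [  75.9334603   -15.16985415 -105.19158686  165.69570853]
lid by px [568.46736594   1.78727317 164.        ] knob [ 5.67370239e+02 -
[... 234 characters left out ...]
 [583.  -7. 165.] mean [580.  -3. 165.] circ [571.   2.] 57
scene knob 95 med [575.  -1. 193.] mean [574.  -1. 191.] circ [571.   1.] 15
scene funnelrim 454 med [ 513. -336.   74.] mean [ 531. -337.   73.] circ [ 519. -337.] 93
scene red 517 med [ 650. -174.  107.] mean [ 649. -174.  106.] circ [ 644. -174.] 40
scene yel 378 med [633. 177. 107.] mean [632. 177. 106.] circ [628. 180.] 39
scene gre 379 med [ 483. -173.  107.] mean [ 482. -173.  106.] circ [ 479. -171.] 39
scene pur 294 med [484. 175. 107.] mean [484. 176. 106.] circ [476. 177.] 41
scene handle 52 med [ 456. -336.   74.] mean [ 458. -336.   75.] circ [ 459. -334.] 27
[ 9.9968028e-01 -2.5285473e-02  4.5758502e+02 -3.3590866e+02]
```

Pictures: top crop shows the large lid on the jar at (316,186), the tray at (110,195), the steel funnel at (545,208) with its handle toward the robot, and the small lid and blue funnel as decoys. The scene view agrees, and the measured heights (164, 192, 106, 74 mm) match the data given.

```bash
python3 -m crank '[[[0,0,0,0,0,1],[0,0,0,0,0,1],[0,0,0,0,0,1],[0,0,0,0,0,1],[0.5,-1,0,0,0,0],[0.5,-1,0,0,0,0],[0.5,-1,0,0,0,0],[0.5,-1,0,0,0,0],[0.5,-1,0,0,0,0],[0.5,-1,0,0,0,0],[0.5,-1,0,0,0,0],[0.5,-1,0,0,0,0]]]' -1
```

```text
clock: 2.2
eef_pos: [392.1, -353.1, 229.7]
tool_rot: [3.132, 0.002, -0.028]
force: [0.6, -0.9, 1.2]
width: 85.4
```

```bash
python3 -m crank '[[[0.5,-1,0,0,0,-0.2],[0.5,-1,0,0,0,0],[0.5,-1,0,0,0,0],[0.5,-1,0,0,0,0],[0.5,-1,0,0,0,0],[0.5,-1,0,0,0,0],[0.5,-1,0,0,0,0],[0.5,-1,0,0,0,0],[0.5,-1,0,0,0,0],[0.5,-1,0,0,0,0],[0.5,-1,0,0,0,0],[0.3,-0.7,0,0,0,0]]]'
```

```text
clock: 3.2
eef_pos: [578.0, 18.3, 229.3]
tool_rot: [3.132, -0.006, -0.003]
force: [-0.2, -0.2, 0.6]
width: 85.4
```

```bash
python3 -m crank '[[[0,0,0,0,0,0],[0,0,0,0,0,0]]]'
```

```text
clock: 3.37
eef_pos: [580.2, 26.5, 229.0]
tool_rot: [3.136, -0.008, 0.008]
force: [0.3, -1.0, 0.9]
width: 85.0
```

```bash
python3 -m crank '[[[-0.2,0.4,0,0.05,0,0.08],[-0.2,0.4,0,0,0,0],[0,0,0,0,0,0],[0,0,0,0,0,0]]]'
```

```text
clock: 3.7
eef_pos: [565.6, -3.3, 228.9]
tool_rot: [3.14, -0.007, -0.005]
force: [-0.5, 0.2, 0.2]
width: 85.2
```

```bash
python3 -m crank '[[[0.07,-0.15,0.5,0,0,0],[0,0,0.5,0,0,0],[0,0,0.5,0,0,0],[0,0,0.3,0,0,0],[0,0,0,0,0,0],[0,0,0,0,0,0]]]'
```

```text
clock: 4.2
eef_pos: [567.9, -7.5, 175.6]
tool_rot: [3.138, -0.011, -0.019]
force: [0.5, -1.2, -0.3]
width: 85.6
```

```bash
python3 -m crank '[[[0,-0.3,0.13,0,0,-0.1],[0,0,0,0,0,0],[0,0,0,0,0,0]]]';python3 -m crank '[[[0,0,0,0,0,0],[0,0,0,0,0,0]]]'
```

```text
clock: 4.45
eef_pos: [569.1, 1.6, 172.9]
tool_rot: [3.138, -0.013, -0.008]
force: [-0.2, -0.7, 0.4]
width: 85.3
clock: 4.62
eef_pos: [569.7, 2.4, 173.8]
tool_rot: [3.138, -0.015, -0.007]
force: [0.2, -0.6, 0.0]
width: 85.4
```

Down 6 mm more, straighten pitch slightly, close.

```bash
python3 -m crank '[[[-0.04,0,0.23,0,-0.14,0],[0,0,0,0,0,0],[0,0,0,0,0,0]]]';python3 -m crank '[[[0,0,0,0,0,0],[0,0,0,0,0,0],[0,0,0,0,0,0],[0,0,0,0,0,0],[0,0,0,0,0,0],[0,0,0,0,0,0],[0,0,0,0,0,0],[0,0,0,0,0,0]]]' 1
```

```text
clock: 4.87
eef_pos: [569.0, 2.6, 167.1]
tool_rot: [3.138, -0.001, -0.007]
force: [-0.0, 0.3, 0.0]
width: 85.5
clock: 5.53
eef_pos: [569.0, 1.7, 167.0]
tool_rot: [3.138, -0.0, -0.008]
force: [1.1, -0.3, -0.0]
width: 28.4
```

```bash
python3 -m crank '[[[0,0,0,0,0,0],[0,0,-0.2,0,0,0],[0,0,-0.3,0,0,0],[0,0,-0.5,0,0,0],[0,0,-0.5,0,0,0],[0,0,-0.3,0,0,0],[0,0,0,0,0,0],[0,0,0,0,0,0]]]';python3 - <<'E'
from h import *
for n in("top","scene"):
    im=ctrl.get_image(n);save(im,n+"1");np.savez(n+"1",**im)
a=cv2.imread("pics/scene1.png");cv2.imwrite("pics/scene1c.png",cv2.resize(a[100:300,250:500],None,fx=2.4,fy=2.4))
E
```

```text
clock: 6.2
eef_pos: [568.1, 2.4, 225.3]
tool_rot: [3.138, 0.001, -0.007]
force: [0.2, 0.3, -2.0]
width: 28.1
```

View pics/scene1c.png

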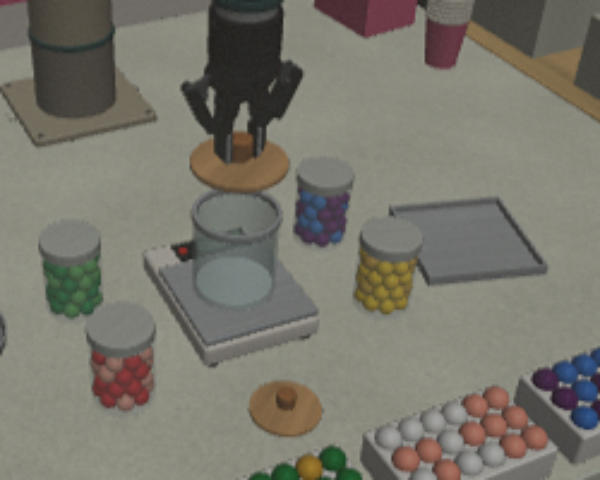

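The lid is held level (240,163) above the undisturbed open jar (237,240).

```bash
python3 -m crank '[[[0,-0.4,0,0,0,0],[0,-0.8,0,0,0,0],[0,-1,0,0,0,0],[0,-1,0,0,0,0],[0,-1,0,0,0,0],[0,-1,0,0,0,0],[0,-1,0,0,0,0],[0,-1,0,0,0,0],[0,-1,0,0,0,0],[0,-1,0,0,0,0],[0,-0.8,0,0,0,0],[0,-0.4,0,0,0,0]]]';python3 -m crank '[[[0,0,0,0,0,0],[0,0,0,0,0,0],[0,0,0,0,0,0]]]'; python3 - <<'E'
from h import *
im=ctrl.get_image("top");save(im,"top2");np.savez("top2",**im)
a=cv2.imread("pics/top2.png");cv2.imwrite("pics/top2c.png",cv2.resize(a[150:280,150:350],None,fx=3.5,fy=3.5,interpolation=cv2.INTER_CUBIC))
E
```

```text
clock: 7.3
eef_pos: [562.2, 333.0, 211.1]
tool_rot: [3.134, 0.022, -0.013]
force: [-0.5, 0.8, -1.3]
width: 28.0
clock: 7.55
eef_pos: [558.9, 336.8, 208.2]
tool_rot: [3.133, 0.026, -0.007]
force: [-0.4, 0.2, -2.2]
width: 28.6
```

View pics/top2c.png

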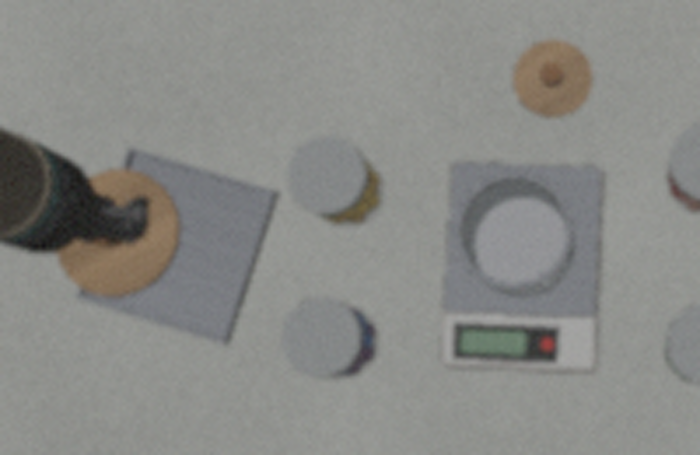

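```bash
python3 - <<'E'
from h import *
im=dict(np.load("top2.npz"))
c=np.array([px2w(im,150+a/3.5,150+b/3.5,z=12) for a,b in((131,150),(277,190),(228,342),(80,293))]);print(c.round(),c.mean(0))
P=cloud(im);k=(im["depth"]>0)
m=k&(np.hypot(P[...,0]-568,P[...,1]-3)<75)&(P[...,2]>149)&(P[...,2]<165)
q=P[m];print("rim",len(q),q.mean(0),cv2.minEnclosingCircle(q[:,:2].astype(np.float32)),cv2.fitEllipse(q[:,:2].astype(np.float32)))
E
python3 -m crank '[[[0.2,-0.2,0.5,0.08,0.25,0],[0.15,-0.15,0.7,0,0,0],[0,0,0.7,0,0,0],[0,0,0.7,0,0,0],[0,0,0.7,0,0,0],[0,0,0.5,0,0,0],[0,0,0.3,0,0,0],[0,0,0.2,0,0,0],[0,0,0,0,0,0],[0,0,0,0,0,0]]]'
```

```text
[[666. 403.  12.]
 [626. 251.  12.]
 [475. 292.  12.]
 [520. 445.  12.]] [571.7623386  347.81871092  12.        ]
rim 205 [570.14517522   2.78178988 155.09855417] ((570.6075439453125, 2.6287741661071777), 52.165531158447266) ((570.263671875, 2.481173038482666), (97.77156066894531, 98.00288391113281), 23.470518112182617)
clock: 8.43
eef_pos: [579.8, 324.0, 79.2]
tool_rot: [3.133, -0.01, -0.035]
force: [0.4, 0.4, -0.1]
width: 28.1
```

```bash
python3 -m crank '[[[-0.15,-0.4,0.3,0.08,-0.1,-0.3],[-0.1,-0.35,0.3,0,0,0],[0,0,0.3,0,0,0],[0,0,0.2,0,0,0],[0,0,0,0,0,0],[0,0,0,0,0,0],[0,0,0,0,0,0]]]'
```

```text
clock: 9.02
eef_pos: [573.4, 351.5, 45.5]
tool_rot: [-3.138, -0.002, 0.002]
force: [0.5, -0.3, -1.1]
width: 28.6
```

```bash
python3 -m crank '[[[-0.05,0.05,0.2,-0.05,0,0],[0,0,0.2,0,0,0],[0,0,0.1,0,0,0],[0,0,0,0,0,0],[0,0,0,0,0,0]]]';python3 -m crank '[[[0,0,0.1,0,0,0],[0,0,0,0,0,0],[0,0,0,0,0,0]]]'
```

```text
clock: 9.43
eef_pos: [572.6, 349.1, 29.6]
tool_rot: [3.14, -0.004, 0.001]
force: [0.8, 0.7, -1.5]
width: 28.5
clock: 9.68
eef_pos: [572.9, 348.9, 26.4]
tool_rot: [3.14, -0.004, 0.0]
force: [-0.1, -0.4, -0.4]
width: 28.4
```

```bash
python3 -m crank '[[[0,0,0.08,0,0,0],[0,0,0,0,0,0],[0,0,0,0,0,0]]]'; python3 -m crank '[[[0,0,0.05,0,0,0],[0,0,0,0,0,0],[0,0,0,0,0,0]]]'
```

```text
clock: 9.93
eef_pos: [573.4, 349.1, 24.3]
tool_rot: [3.14, -0.005, 0.0]
force: [0.6, -0.1, -1.4]
width: 28.2
clock: 10.18
eef_pos: [573.9, 349.3, 24.6]
tool_rot: [3.141, -0.006, 0.0]
force: [-0.1, -0.3, -2.3]
width: 28.3
```

```bash
python3 -m crank '[[[0,0,0.1,0,0,0],[0,0,0,0,0,0],[0,0,0,0,0,0]]]'; python3 -m crank '[[[0,0,0,0,0,0],[0,0,0,0,0,0],[0,0,0,0,0,0],[0,0,0,0,0,0],[0,0,0,0,0,0],[0,0,0,0,0,0]]]' -0.6;python3 -m crank '[[[0,0,-0.3,0,0,0],[0,0,-0.5,0,0,0],[0,0,-0.7,0,0,0],[0,0,-0.8,0,0,0],[0,0,-0.9,0,0,0],[0,0,-0.9,0,0,0],[0,0,-0.8,0,0,0],[0,0,-0.7,0,0,0],[0,0,-0.5,0,0,0],[0,0,-0.4,0,0,0],[0,0,0,0,0,0],[0,0,0,0,0,0]]]' -1
```

```text
clock: 10.43
eef_pos: [574.9, 349.9, 25.0]
tool_rot: [-3.141, -0.008, 0.0]
force: [-0.2, 0.3, -1.7]
width: 28.0
clock: 10.93
eef_pos: [574.8, 349.9, 23.8]
tool_rot: [-3.141, -0.008, 0.0]
force: [0.1, 0.1, 0.3]
width: 68.6
clock: 11.93
eef_pos: [572.8, 349.1, 234.1]
tool_rot: [-3.14, -0.009, -0.0]
force: [-0.2, 1.0, -0.5]
width: 85.6
```

```bash
python3 - <<'E'
from h import *
im=ctrl.get_image("scene");save(im,"scene3");P=cloud(im);k=im["depth"]>0
for nm,z0,z1,r in(("disc",14,26,70),("knob",35,58,40)):
    m=k&(np.hypot(P[...,0]-572,P[...,1]-348)<r)&(P[...,2]>z0)&(P[...,2]<z1);q=P[m]
    print(nm,len(q),q.mean(0),cv2.minEnclosingCircle(q[:,:2].astype(np.float32)))
a=cv2.imread("pics/scene3.png");cv2.imwrite("pics/scene3c.png",cv2.resize(a[100:280,300:520],None,fx=2.6,fy=2.6))
E
```

```text
disc 500 [583.16574533 343.49712733  22.26355832] ((573.9273681640625, 349.14501953125), 58.09987258911133)
knob 80 [579.47001175 346.002764    47.04171407] ((576.9758911132812, 350.72991943359375), 17.345182418823242)
```

View pics/scene3c.png

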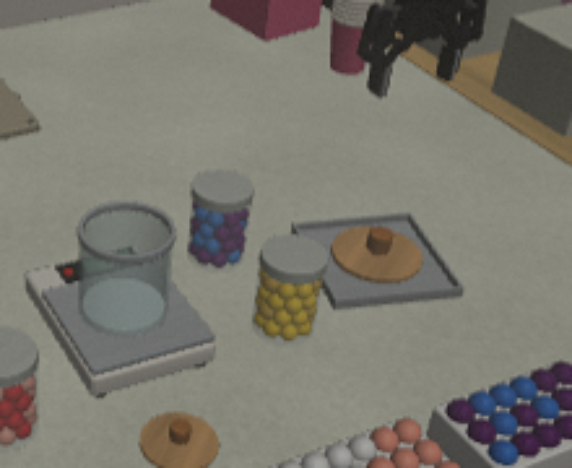

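The lid lies flat in the tray at (376,254), knob up, and the jar is still standing at (125,265). Next the funnel.

```bash
python3 -m crank '[[[-0.1,0.5,0,0,0,0],[-0.2,1,0,0,0,0],[-0.2,1,0,0,0,0],[-0.2,1,0,0,0,0],[-0.2,1,0,0,0,0],[-0.2,1,0,0,0,0],[-0.2,1,0,0,0,0],[-0.2,1,0,0,0,0],[-0.2,1,0,0,0,0],[-0.2,1,0,0,0,0],[-0.2,1,0,0,0,0],[-0.2,1,0,0,0,0]]]'
```

```text
clock: 12.98
eef_pos: [493.1, -2.2, 218.8]
tool_rot: [-3.141, 0.014, 0.016]
force: [-0.1, 0.2, -0.1]
width: 85.4
```

```bash
python3 -m crank '[[[-0.1,1,-0.1,0,0,0],[-0.1,1,-0.1,0,0,0],[-0.1,1,0,0,0,0],[-0.1,1,0,0,0,0],[-0.1,1,0,0,0,0],[-0.1,1,0,0,0,0],[-0.1,1,0,0,0,0],[-0.1,1,0,0,0,0],[-0.1,1,0,0,0,0],[-0.1,0.8,0,0,0,0],[-0.1,0.5,0,0,0,0],[0,0.2,0,0,0,0]]]'; python3 -m crank '[[[0,0,0,0,0,0],[0,0,0,0,0,0],[0,0,0,0,0,0]]]'
```

```text
clock: 13.98
eef_pos: [449.2, -337.2, 212.9]
tool_rot: [-3.137, 0.039, 0.008]
force: [-0.2, 0.8, -0.3]
width: 85.1
clock: 14.23
eef_pos: [447.8, -336.4, 210.5]
tool_rot: [-3.134, 0.043, 0.006]
force: [-0.7, -0.0, -0.2]
width: 85.3
```

```bash
python3 -m crank '[[[0.1,0,0.4,-0.07,0.4,0.2],[0,0,0.6,0,0,0],[0,0,0.7,0,0,0],[0,0,0.7,0,0,0],[0,0,0.6,0,0,0],[0,0,0.4,0,0,0],[0,0,0.2,0,0,0],[0,0,0,0,0,0],[0,0,0,0,0,0],[0,0,0,0,0,0]]]'
```

```text
clock: 15.07
eef_pos: [458.6, -319.6, 100.0]
tool_rot: [-3.135, -0.006, 0.006]
force: [-0.4, 1.0, 0.8]
width: 85.4
```

```bash
python3 -m crank '[[[-0.15,0.5,0.2,-0.07,0,0.25],[0,0,0.4,0,0,0],[0,0,0.5,0,0,0],[0,0,0.4,0,0,0],[0,0,0.1,0,0,0],[0,0,0,0,0,0],[0,0,0,0,0,0]]]'
```

```text
clock: 15.65
eef_pos: [455.7, -340.6, 51.2]
tool_rot: [3.134, -0.013, -0.026]
force: [0.2, -0.3, 0.7]
width: 85.4
```

```bash
python3 -m crank '[[[-0.08,-0.17,0.25,0.07,-0.12,0],[0,0,0,0,0,0],[0,0,0,0,0,0],[0,0,0,0,0,0]]]'; python3 -m crank '[[[0,0,0,0,0,0],[0,0,0,0,0,0],[0,0,0,0,0,0]]]';python3 - <<'E'
from h import *
im=ctrl.get_image("scene");save(im,"scene4")
a=cv2.imread("pics/scene4.png");cv2.imwrite("pics/scene4c.png",cv2.resize(a[150:300,150:330],None,fx=4,fy=4,interpolation=cv2.INTER_CUBIC))
E
```

```text
clock: 15.98
eef_pos: [453.9, -335.7, 44.1]
tool_rot: [3.141, -0.001, -0.027]
force: [0.7, -0.5, 0.4]
width: 85.4
clock: 16.23
eef_pos: [454.6, -335.9, 44.9]
tool_rot: [3.14, -0.002, -0.027]
force: [0.2, -0.3, 0.0]
width: 85.1
```

View pics/scene4c.png

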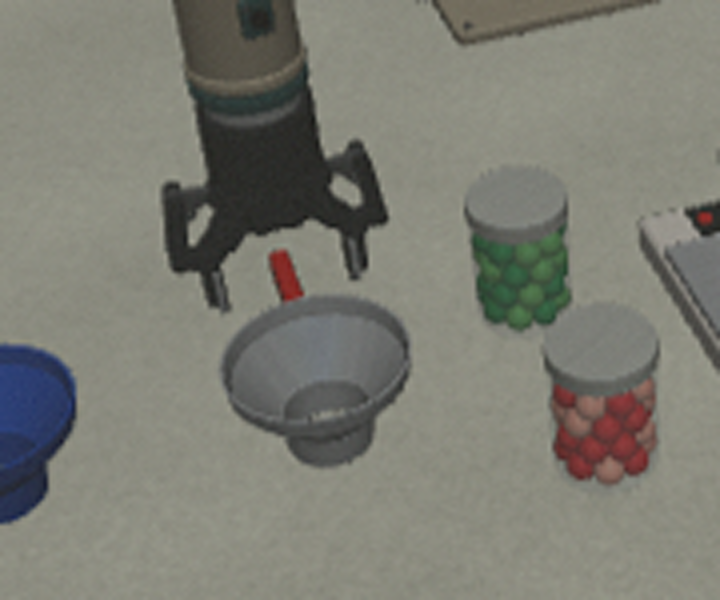

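The fingers straddle the red handle at (285,275), between finger tips at (222,305) and (357,270). Close and lift slowly.

```bash
python3 -m crank '[[[0,0,0.05,0,0,0],[0,0,0,0,0,0],[0,0,0,0,0,0],[0,0,0,0,0,0],[0,0,0,0,0,0],[0,0,0,0,0,0],[0,0,0,0,0,0],[0,0,0,0,0,0],[0,0,0,0,0,0],[0,0,0,0,0,0]]]' 1; python3 -m crank '[[[0,0,-0.1,0,0,0],[0,0,-0.2,0,0,0],[0,0,-0.3,0,0,0],[0,0,-0.4,0,0,0],[0,0,-0.5,0,0,0],[0,0,-0.6,0,0,0],[0,0,-0.6,0,0,0],[0,0,-0.6,0,0,0],[0,0,-0.5,0,0,0],[0,0,-0.4,0,0,0],[0,0,0,0,0,0],[0,0,0,0,0,0]]]'
```

```text
clock: 17.12
eef_pos: [454.7, -335.9, 43.6]
tool_rot: [3.14, -0.002, -0.026]
force: [0.0, 0.5, 0.6]
width: 12.9
clock: 18.12
eef_pos: [451.9, -334.8, 180.8]
tool_rot: [3.141, 0.0, -0.027]
force: [0.4, 0.2, -2.2]
width: 13.1
```

```bash
python3 -m crank '[[[0,0,-0.3,0,0,0],[0,0,-0.5,0,0,0],[0,0,-0.5,0,0,0],[0,0,-0.5,0,0,0],[0,0,-0.3,0,0,0],[0,0,0,0,0,0],[0,0,0,0,0,0],[0,0,0,0,0,0]]]'; cat > f.py <<'E'
from h import *
import sys
def fun(tag):
    s=ctrl.read_state();g=np.array(s["eef_pos"]);print(g.round(1),np.round(s["tool_rot"],3))
    yaw=s["tool_rot"][2];e=g+97*np.array([np.cos(yaw),np.sin(yaw),0])
    for n in("top","scene"):
        im=ctrl.get_image(n);save(im,n+tag);P=cloud(im);C=im["color"].astype(int);k=im["depth"]>0
        gray=(np.ptp(C,axis=2)<30)&(C.mean(2)>50)
        d=np.hypot(P[...,0]-e[0],P[...,1]-e[1])
        m=k&gray&(d<70)&(d>40)&(abs(P[...,2]-(g[2]+33))<13)
        q=P[m]
        top=q[:,2]>0
        # rim plane: keep outermost points by angle
        ctr=e[:2].copy()
        for _ in range(3):
            a=np.arctan2(q[:,1]-ctr[1],q[:,0]-ctr[0]);r=np.hypot(*(q[:,:2]-ctr).T);b=np.floor(a/np.pi*18)
            o=np.array([q[b==i][np.argmax(q[b==i][:,2])] for i in np.unique(b)])
            A=np.c_[2*o[:,:2],np.ones(len(o))];sol=np.linalg.lstsq(A,(o[:,:2]**2).sum(1),rcond=None)[0];ctr=sol[:2]
        pl=np.linalg.lstsq(np.c_[o[:,:2]-ctr,np.ones(len(o))],o[:,2],rcond=None)[0]
        print(n,len(q),len(o),"rim ctr",ctr.round(1),"r",round(np.sqrt(sol[2]+ctr@ctr),1),"plane dz/dx,dz/dy,z",pl.round(3),"dTCP",(ctr-g[:2]).round(1))
fun(sys.argv[1])
E
python3 f.py 5; python3 -c "
import cv2
a=cv2.imread('pics/scene5.png');cv2.imwrite('pics/scene5c.png',cv2.resize(a[60:260,150:400],None,fx=3,fy=3,interpolation=cv2.INTER_CUBIC))"
```

```text
clock: 18.78
eef_pos: [448.5, -332.4, 243.4]
tool_rot: [-3.136, 0.01, -0.028]
force: [0.5, 0.1, -2.1]
width: 13.2
[ 448.5 -332.4  243.4] [-3.136  0.01  -0.028]
top 210 32 rim ctr [ 543.9 -332.9] r 60.5 plane dz/dx,dz/dy,z [-2.00000e-03  6.00000e-03  2.75206e+02] dTCP [95.4 -0.4]
scene 521 36 rim ctr [ 545.6 -334.2] r 61.1 plane dz/dx,dz/dy,z [-1.10000e-02  6.00000e-03  2.75923e+02] dTCP [97.1 -1.8]
```

View pics/scene5c.png

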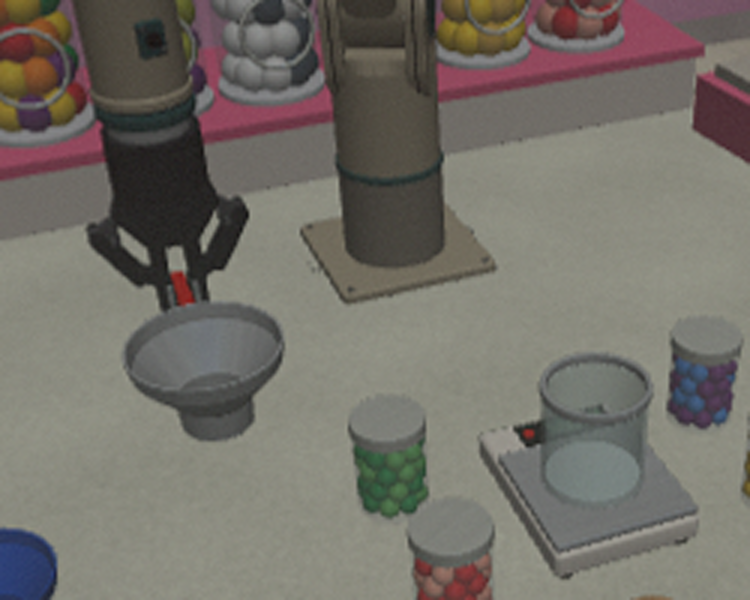

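Funnel is held upright (rim level, centred 96 mm ahead of the TCP). Carry it over.

```bash
python3 -m crank '[[[0,-0.3,-0.1,0,0,0],[0.1,-0.6,-0.1,0,0,0],[0.1,-0.8,-0.05,0,0,0],[0.1,-0.9,-0.05,0,0,0],[0.1,-1,-0.05,0,0,0],[0.1,-1,-0.05,0,0,0],[0.1,-1,0,0,0,0],[0.1,-1,0,0,0,0],[0.1,-1,0,0,0,0],[0.1,-1,0,0,0,0],[0.1,-0.8,0,0,0,0],[0,-0.5,0,0,0,0]]]'; python3 -m crank '[[[0,-0.2,0,0,0,0],[0,0,0,0,0,0],[0,0,0,0,0,0]]]'
```

```text
clock: 19.88
eef_pos: [482.8, -20.2, 252.1]
tool_rot: [-3.133, 0.023, -0.036]
force: [0.3, -0.5, -1.6]
width: 13.2
clock: 20.13
eef_pos: [481.6, -8.0, 251.5]
tool_rot: [-3.13, 0.025, -0.026]
force: [-1.2, -0.5, -1.2]
width: 13.2
```

```bash
python3 -m crank '[[[-0.15,-0.2,0.2,-0.1,0.2,0],[-0.1,-0.2,0.2,0,0,0],[0,0,0.2,0,0,0],[0,0,0,0,0,0],[0,0,0,0,0,0],[0,0,0,0,0,0]]]'; python3 -m crank '[[[0,0,0,0,0,0],[0,0,0,0,0,0],[0,0,0,0,0,0]]]'
```

```text
clock: 20.63
eef_pos: [473.8, -2.3, 232.3]
tool_rot: [3.139, 0.005, -0.037]
force: [0.3, -0.7, -1.9]
width: 13.0
clock: 20.88
eef_pos: [474.8, -3.9, 232.6]
tool_rot: [3.138, 0.004, -0.039]
force: [0.2, -0.6, -1.2]
width: 12.8
```

```bash
python3 -m crank '[[[0,-0.25,0.2,0.02,0.05,-0.1],[0,0,0.2,0,0,0],[0,0,0.1,0,0,0],[0,0,0,0,0,0],[0,0,0,0,0,0],[0,0,0,0,0,0]]]'; python3 f.py 6
```

```text
clock: 21.38
eef_pos: [475.2, 4.7, 215.8]
tool_rot: [3.141, -0.001, -0.027]
force: [0.2, -0.1, -1.4]
width: 12.8
[475.2   4.7 215.8] [ 3.141e+00 -1.000e-03 -2.700e-02]
top 198 27 rim ctr [569.6   4.2] r 61.1 plane dz/dx,dz/dy,z [ 1.1000e-02 -9.0000e-03  2.4874e+02] dTCP [94.5 -0.6]
scene 475 36 rim ctr [570.9   2.3] r 61.1 plane dz/dx,dz/dy,z [-3.0000e-03 -2.0000e-03  2.4975e+02] dTCP [95.8 -2.4]
```

```bash
python3 -m crank '[[[0,0,0,0,0,0],[0,0,0,0,0,0],[0,0,0,0,0,0],[0,0,0,0,0,0],[0,0,0,0,0,0],[0,0,0,0,0,0]]]'; python3 - <<'E'
from h import *
im=ctrl.get_image("scene");save(im,"scene7")
a=cv2.imread("pics/scene7.png");cv2.imwrite("pics/scene7c.png",cv2.resize(a[80:300,240:500],None,fx=2.6,fy=2.6,interpolation=cv2.INTER_CUBIC))
P=cloud(im);k=im["depth"]>0
for nm,x,y in(("red",644,-172),("yel",627,180),("gre",477,-170),("pur",477,178)):
    q=P[k&(np.hypot(P[...,0]-x,P[...,1]-y)<60)&(abs(P[...,2]-106)<9)]
    print(nm,np.round(cv2.minEnclosingCircle(q[:,:2].astype(np.float32))[0]))
E
```

```text
clock: 21.98
eef_pos: [475.9, 4.4, 216.7]
tool_rot: [3.141, -0.003, -0.028]
force: [0.3, 0.3, -1.3]
width: 12.8
red [ 645. -174.]
yel [629. 180.]
gre [ 478. -169.]
pur [478. 177.]
```

View pics/scene7c.png

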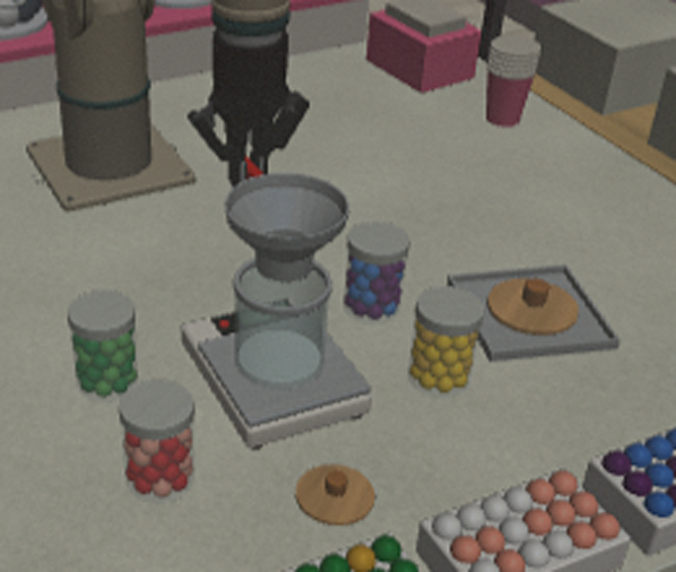

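The funnel is upright and centred above the jar's mouth (neck at (285,262), rim at (282,288)). The lid is in the tray at (533,306), and the sweet jars have not moved.

```bash
python3 -c "
from cell import ctrl
print(ctrl.finish_job())"
```

```text
the job is handed in; nothing more can be done
None
```

I handed the job in at about 22 s on the robot's clock. The larger lid lies in the tray, and the funnel is held still above the open jar. The system gave no verdict.

- **Lid:** it lies flat in the tray, knob up and released. It measured about 2 to 5 mm from the tray's centre.
- **Funnel:** it is upright, with the rim level within about 0.01 rad. Its axis measured at about (570, 3) mm against the jar mouth's (570, 2.5) mm. The outlet works out 16 to 17 mm above the rim. The two cameras differ by about 2 mm, which is within their calibration.
- **Drift:** over the last half second of waiting, the arm moved about 1 mm.
- **Jars:** all four sweet jars measured within about 3 mm of their starting places. In the last picture the jar stands upright on the scale, with a visible gap below the funnel.
- **Not measured directly:** contact with the jar and scale was judged from the picture and the wrist force (about 1.3 N downward, roughly the funnel's weight). When I set the lid down, the wrist force showed no clear touchdown. I released the lid on height instead, which at most let it settle by 1 or 2 mm.

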